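# Park a mixer's carriage with its locating pin

## Robot

A 7-joint arm with a two-finger parallel gripper is mounted at the origin on the work surface. World frame = base frame: x ahead of the robot, y to its left, z up, the work surface at z = 0. Lengths are in mm, angles in rad, forces in N, time in s.
With the tool pointing down it reaches from about 425 to 1025 mm from the base axis. Payload 3.6 kg.
Tool frame: the origin (TCP) lies at the very end of the fingers, on their centre line; the grasp point (between the pads) lies 19 mm behind it (r.hold_point_z is the distance from the TCP to the grasp point, in mm); x points along the fingers, y is the direction in which the jaws open and shut, and the axes are right-handed (so a half turn about x gives the same grasp; the last joint's range is limited). The gripper opens to 85 mm and grips with 20 to 120 N. Pads are 22 mm wide; open, the fingers measure 114 mm over their backs; the gripper's body (76 mm by 85 mm) begins 54 mm behind the grasp point. The pads swing forward as they close: fully open they stand 13 mm farther back than shut.
Start: joints at [1.018, 0.591, 0.048, 1.609, -0.033, 0.943, -0.034], TCP at [321.084, -650.027, 194.302] pointing down, gripper open.
Joint ranges: [-2.69, 2.69], [-0.47, 2.24], [-1.27, 1.36], [0.19, 2.51], [-1.53, 4.68], [0.08, 2.07], [-3.09, 3.09]. Speed limits (rad/s): [2.57, 2.57, 3.14, 3.14, 3.14, 3.14, 3.14].

## Interface

Orientations are given as a rotation vector (axis times angle).
In Python, from workcell import r gives the robot as it stands.
- The arm moves only by the shell command python3 -m pendant 'ROWS' [FORCE]. ROWS is JSON, a list of rows, each an object of numbers: "gripper": the finger opening in cm, from 0 to 8.54; "x", "y", "z": the shift along the world's x, y, z in cm; "wx", "wy", "wz": the turn, a rotation vector about the world's x, y, z in rad. A call has 1 to 5 rows; each row shifts and turns the commanded pose from where the row before left it; what a row does not reach is not made up. A row lasts 1/12 s, in which the tool goes at most 41.7 mm and 7.16 degrees, less where a joint would pass 70% of its speed; a pose out of reach is approached as far as the arm can. A call with a gripper value outside its range is refused whole. The fingers move at their own pace and stop on an object; FORCE is the grip in N (left out, the last holds). Time passes only in rows, so rows that do not move let the fingers close. It gives the time, the measured TCP pose, the force and the opening at its end, in the units of the state.
- r.get_state(): the state, without advancing time (a new reading comes with each control period).
- r.snapshot(name): name is "side" or "top" or "wrist"; returns a dict with "pixels" (480x640x3 uint8, red, green, blue), "fx", "fy", "cx", "cy" (pixels), "rvec" (rotation vector, rad) and "tvec" (3), from world to camera coordinates, as OpenCV has them. Camera axes: x right, y down, z forward; pixel columns grow to the right and rows downward; lengths in mm; the calibration is good to about 2 mm. A picture is of the moment at which its call begins. There is no depth.
- r.hand_in(): hands the job in, once; it reports no verdict.
The state is a dict: "time_s": time; "joint_pos": joint angles; "joint_velocities": joint speeds; "joint_efforts": joint torques, N m; "tcp_pos": TCP position; "eef_rot": TCP orientation; "wrist_force": force on the tool from outside, world axes, zero at the start; "wrist_torque": the same for the moment, N m; "finger_gap": finger opening in mm.
Only numpy, scipy, OpenCV 4.12 (cv2) and the standard library are available. Lean on these libraries where they do the work, as an engineer would, in place of code of your own. Each camera call takes 0.05 s, during which the arm holds its last target. There are 200 camera calls.

## Task

Take the flat-headed metal pin out of its stand, put its tip through the slot in the white mixer's deck, and feel along the black carriage underneath until the tip drops into the carriage's blind hole and the pin's collar sits on the deck. Then, with the pin still fully down, drag the carriage along until the pin is at the end of the slot nearest the keypad, and let go, leaving the pin standing there. Work gently (never push or pull the pin against the mixer or carriage harder than 40 N) and leave the other things on the bench and on the deck where they are.

Things in the scene. Friction and masses are not known exactly. Their poses are not given: they have to be found in the camera images.
- pin_grip (a point): Centre of the head of the plain aluminium pin (about 90 g): grip it here, across the 16 mm. The head is a flat-sided block 24 mm (its x) by 16 mm (its y) by 40 mm high (its z, up). Below it a round collar, 26 mm across and 4 mm thick, its underside 24 mm below this point; then a round shank 10 mm across and 24 mm long, its tip 48 mm below this point. Stands upright in its stand.
- pin_tip (a point): The lower end of the pin's shank (2 mm chamfer), on its axis, 48 mm below the centre of the head; axes as the pin.
- stand: Fixed grey block 70 x 70 x 45 mm, left or right of the mixer, with a loose 14 mm hole 30 mm deep in which the pin stands, its collar on the block's top; lift the pin straight up. Origin under its centre, on the bench.
- mixer: Fixed white-topped box 280 x 200 x 70 mm. Origin on the bench under the slot's middle; x along the slot away from the keypad, z up. Under the slotted deck plate (5 mm thick) lies a black plastic carriage, flat top 5.5 mm below the deck's top face, seen through the whole slot. It slides along x against a stiff friction of 8 N and stays put; pressing 2 to 6 N on it while sliding does not move it.
- slot_park (a point): End of the slot nearest the keypad (blue strip with displays and white keys), on the slot's centre line, at the deck's top face (70 mm over the bench). x axis: along the slot to its other end; y across; z up. Slot 100 mm long, 13 mm wide, square-ended: the pin's axis can be 5 to 95 mm from this end. The carriage stops when its hole's centre is 5 mm from this end.
- slot_far (a point): The other end of the slot, 100 mm from slot_park, same height and axes. The carriage's one unmarked blind hole (12.5 mm across, 20 mm deep) is on the slot's centre line, at a place not measured: at the start its centre is 30 to 77 mm from slot_park. With its tip on the carriage the pin's collar is 18.5 mm above the deck; in the hole, the collar sits on the deck.
- bottle_mid (a point): Bystander: white bottle 60 mm in diameter, 140 mm high, on the bench; this point is 70 mm up on its axis.
- jar_mid (a point): Bystander: amber glass jar 64 mm in diameter, 75 mm high; this point is 37.5 mm up on its axis.
- stopper_mid (a point): Bystander: black rubber stopper 24 mm across, 22 mm high, standing on the mixer's deck near a corner of the end away from the keypad; its centre, 11 mm up.
- timer_mid (a point): Bystander: white timer 60 x 60 x 22 mm on the bench; its centre.
- rack: Bystander: fixed white rack 150 x 60 x 55 mm holding blue-capped tubes that reach 99 mm over the bench, on the side of the mixer where the stand is not; origin under its centre, on the bench.

How it is judged (in metres and radians):
On the way:
1. the pin has dropped into the carriage's hole: tip in the slot and at least 20 mm below the deck's top face (z of pin_tip in the frame of slot_park between -0.03 and -0.02 m and y of pin_tip in the frame of slot_park between -0.006 and 0.006 m and x of pin_tip in the frame of slot_park between -0.005 and 0.105 m and x of pin_tip in the frame of slot_park above 0.018 m), for 0.2 s.
At the end, for the whole second after the job is handed in: The pin stands upright (within 0.15 rad), released and at rest, in the carriage's hole with its tip 20 to 30 mm below the deck's top face (collar within 4 mm of the deck), and its axis lies within 10 mm of the slot's keypad end (5 mm is touching it), inside the slot (z of pin_tip in the frame of slot_park between -0.03 and -0.02 m and y of pin_tip in the frame of slot_park between -0.006 and 0.006 m and x of pin_tip in the frame of slot_park between -0.005 and 0.01 m and angle between pin_tip's own z axis and vertical below 0.15 rad and contact force between the fingers and pin below 0.05 N and linear speed of pin below 0.01 m/s).
It fails at once if the pin is pressed against the mixer or its carriage with more than 40 N (contact force between pin and mixer above 40 N).
It fails at once if a bystander on the bench or deck is moved more than 20 mm (distance of any of bottle_mid, jar_mid, stopper_mid, timer_mid from where it was at the start of the episode above 0.02 m).
It also fails if it takes over 72 s, if anything falls off the work surface, if the arm or the gripper's body presses on something with over 40 N, if the wrist force passes 120 N, or if a joint passes its speed limit or range.

## Working session

There is one attempt and no reset: what is moved stays moved. The work goes in short steps, Python scripts to look and compute and a shell command to move; the robot and the scene stay as the last step left them, time stands still between calls to the robot, and variables do not carry over. Pictures are saved under pics/ and viewed, about 8 in all and at most 12, crops included, and the job is handed in when it is done.

```bash
mkdir -p pics; ls; cat > h.py <<'E'
import numpy as np,cv2
from workcell import r
def snap(n,f):
    s=r.snapshot(n); cv2.imwrite('pics/'+f,cv2.cvtColor(s['pixels'],cv2.COLOR_RGB2BGR)); np.save('pics/'+f[:-4]+'.npy',s,allow_pickle=True); return s
def load(f): return np.load('pics/'+f+'.npy',allow_pickle=True).item()
def ray(s,u,v):
    R=cv2.Rodrigues(np.array(s['rvec'],float))[0]; t=np.array(s['tvec'],float).ravel()
    d=R.T@np.array([(u-s['cx'])/s['fx'],(v-s['cy'])/s['fy'],1.]); return -R.T@t,d
def onz(s,u,v,z):
    c,d=ray(s,u,v); return c+d*(z-c[2])/d[2]
def proj(s,p):
    R=cv2.Rodrigues(np.array(s['rvec'],float))[0]; q=R@np.array(p,float)+np.array(s['tvec'],float).ravel()
    return np.array([s['fx']*q[0]/q[2]+s['cx'],s['fy']*q[1]/q[2]+s['cy']])
E
python3 - <<'E'
from h import *
print(r.get_state(), r.hold_point_z)
a=snap('top','top0.png')
for k in ['fx','fy','cx','cy','rvec','tvec']: print(k,a[k])
E
```

```text
pics
{'time_s': 0.0, 'joint_pos': array([ 1.01852711,  0.59212654,  0.04830429,  1.60985858, -0.03329804,
        0.94263237, -0.03366981]), 'joint_velocities': array([ 0.00076338,  0.00052003, -0.0013694 , -0.00291075,  0.00063065,
       -0.00023388,  0.00080549]), 'joint_efforts': array([ 2.09171021e-04, -5.48690593e+01,  1.54646695e+00, -1.98121423e+01,
        9.41605191e-03,  8.71447090e-03, -1.10868115e-05]), 'tcp_pos': array([ 320.65863948, -649.22050249,  193.12218724]), 'eef_rot': array([ 1.9665658 ,  0.46159186, -1.96784151]), 'wrist_force': array([-0.26080977, -0.05727349, -0.00748492]), 'wrist_torque': array([-0.03403062,  0.00334475,  0.01817147]), 'finger_gap': 85.76801162543316} 18.700000000000003
fx 474.46438365981214
fy 474.46438365981214
cx 323.9757815145359
cy 234.4667998641675
rvec [ 2.13258898 -2.13414769  0.17021151]
tvec [  73.65144207  552.81971978 1149.21762055]
```

View pics/top0.png

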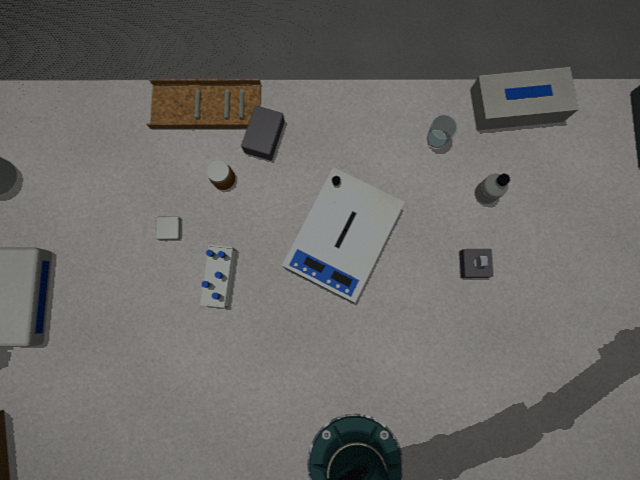

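The top view shows the stand with its pin at about (477,264), the slot from (353,213) to (338,247) with the keypad at its lower end, and the stopper at (336,181). I'll measure these now.

```bash
python3 - <<'E'
from h import *
s=load('top0'); g=cv2.cvtColor(s['pixels'],cv2.COLOR_RGB2GRAY)
m=np.zeros_like(g); m[205:252,330:362]=(g[205:252,330:362]<90)
c=max(cv2.findContours(m,0,1)[0],key=cv2.contourArea); print(cv2.minAreaRect(c))
b=cv2.boxPoints(cv2.minAreaRect(c)); b=np.array(b)
P=np.array([onz(s,*q,70)[:2] for q in b]); print(P.round(1)); print([np.linalg.norm(P[i]-P[i-1]).round(1) for i in range(4)])
# stand dark block
sub=g[240:290,450:505]; print(s['pixels'][258:268:2,472:494:2].mean(2).astype(int))
m=np.zeros_like(g); m[240:290,450:505]=(sub<80); c=max(cv2.findContours(m,0,1)[0],key=cv2.contourArea); R=cv2.minAreaRect(c); print(R)
print([onz(s,*q,45)[:2].round(1) for q in cv2.boxPoints(R)])
m=np.zeros_like(g); m[250:276,470:492]=g[250:276,470:492]>130; c=max(cv2.findContours(m,0,1)[0],key=cv2.contourArea); R=cv2.minAreaRect(c); print(R); print([onz(s,*q,89)[:2].round(1) for q in cv2.boxPoints(R)], onz(s,*R[0],89))
snap('side','side0.png')
E
python3 - <<'E'
import cv2
a=cv2.imread('pics/top0.png')[240:290,450:505]
b=cv2.imread('pics/side0.png')
c=cv2.resize(a,None,fx=4,fy=4); b[:c.shape[0],:c.shape[1]]=c
cv2.imwrite('pics/v2.png',b)
E
```

```text
((345.3000183105469, 229.4000244140625), (4.4721360206604, 38.9075813293457), 26.56505012512207)
[[520.6  47. ]
 [607.9   3.4]
 [602.8  -6.5]
 [515.6  37.2]]
[np.float64(11.0), np.float64(97.6), np.float64(11.1), np.float64(97.5)]
[[ 68  68  50  49  81 124 116 124  67  63 100]
 [ 67 100  71  48  59 121 119 124  65  62 103]
 [ 65 112  72  46  48 125 117 121  66  65  91]
 [ 64  93  83  46  47 126 122 115  77  63  94]
 [ 68  66  70  47  50  53  51  63  65  61  82]]
((475.5, 264.0), (30.0, 33.0), 90.0)
[array([ 515.7, -264.8]), array([ 515.6, -347.3]), array([ 440.7, -342.9]), array([ 440.8, -261.3])]
((482.3500061035156, 256.0500183105469), (0.9486832022666931, 3.1622774600982666), 71.56504821777344)
[array([ 492.5, -303.7]), array([ 495., -311.]), array([ 492.8, -311.6]), array([ 490.4, -304.3])] [ 492.66578571 -307.64480236   89.        ]
```

View pics/v2.png

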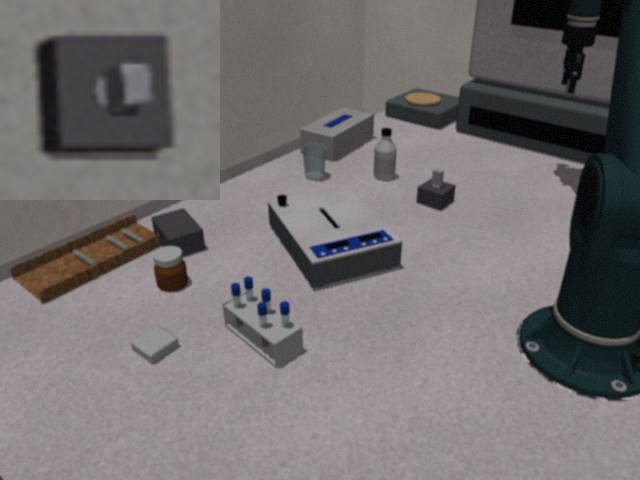

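The side view agrees: the stand is right of the mixer with the pin upright, and the slot is clear. In the enlarged inset the pin head's top is at about (484,260.5), with its 24 mm side roughly along world x.

```bash
python3 - <<'E'
from h import *
s=load('top0'); print(onz(s,483.9,260.3,89))
st=r.get_state(); R=cv2.Rodrigues(st['eef_rot'])[0]; print(R.round(3))
w=r.snapshot('wrist'); Rc=cv2.Rodrigues(np.array(w['rvec']))[0]; print('cam in tool', R.T@(-Rc.T@np.array(w['tvec']).ravel()-st['tcp_pos']), (Rc@R).round(2), w['fx'])
E
```

```text
[ 482.40054313 -310.79601916   89.        ]
[[-0.001  0.443 -0.897]
 [ 0.002 -0.897 -0.443]
 [-1.    -0.002  0.   ]]
cam in tool [-1.78703853e+02  1.61456897e-02 -6.79314883e+01] [[-0.    1.   -0.  ]
 [-0.27  0.    0.96]
 [ 0.96  0.    0.27]] 362.8682961040708
```

```bash
python3 -m pendant '[{"x":1.6,"y":3.4,"wz":-0.115,"gripper":8.5},{"x":1.6,"y":3.4,"wz":-0.115},{"x":1.6,"y":3.4,"wz":-0.115},{"x":1.6,"y":3.4,"wz":-0.115},{"x":1.6,"y":3.4}]' 60; python3 -m pendant '[{"x":1.6,"y":3.4},{"x":1.6,"y":3.4},{"x":1.6,"y":3.4},{"x":1.6,"y":3.4},{"x":1.6,"y":3.3}]'; python3 -m pendant '[{},{},{}]'
python3 - <<'E'
from h import *
st=r.get_state(); print(cv2.Rodrigues(st['eef_rot'])[0].round(3),st['tcp_pos'])
s=snap('wrist','w1.png'); print(proj(s,[482.4,-310.8,89]))
E
```

```text
[[-0.001  0.443 -0.897]
 [ 0.002 -0.897 -0.443]
 [-1.    -0.002  0.   ]] [ 320.77807222 -649.36203486  193.36678585]
[ -78.78541434 -261.55798205]schema error: expected keys gripper, x, y, z, wx, wy, wz
schema error: expected keys gripper, x, y, z, wx, wy, wz
schema error: expected keys gripper, x, y, z, wx, wy, wz
```

View pics/w1.png

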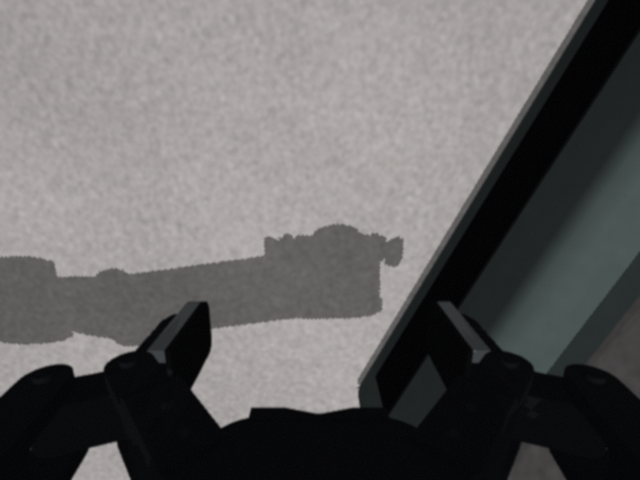

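The moves were refused because every row needs all seven keys. The picture only shows the start pose: open fingers, no pin. Resending with full rows.

```bash
python3 -m pendant '[{"gripper":8.5,"x":1.6,"y":3.4,"z":0,"wx":0,"wy":0,"wz":-0.115},{"gripper":8.5,"x":1.6,"y":3.4,"z":0,"wx":0,"wy":0,"wz":-0.115},{"gripper":8.5,"x":1.6,"y":3.4,"z":0,"wx":0,"wy":0,"wz":-0.115},{"gripper":8.5,"x":1.6,"y":3.4,"z":0,"wx":0,"wy":0,"wz":-0.115},{"gripper":8.5,"x":1.6,"y":3.4,"z":0,"wx":0,"wy":0,"wz":0}]' 60; python3 -m pendant '[{"gripper":8.5,"x":1.4,"y":3.4,"z":0,"wx":0,"wy":0,"wz":0},{"gripper":8.5,"x":1.4,"y":3.4,"z":0,"wx":0,"wy":0,"wz":0},{"gripper":8.5,"x":1.4,"y":3.4,"z":0,"wx":0,"wy":0,"wz":0},{"gripper":8.5,"x":1.4,"y":3.4,"z":0,"wx":0,"wy":0,"wz":0},{"gripper":8.5,"x":1.0,"y":3.3,"z":0,"wx":0,"wy":0,"wz":0}]'; python3 -m pendant '[{"gripper":8.5,"x":0,"y":0,"z":0,"wx":0,"wy":0,"wz":0},{"gripper":8.5,"x":0,"y":0,"z":0,"wx":0,"wy":0,"wz":0}]'
python3 - <<'E'
from h import *
st=r.get_state(); print(cv2.Rodrigues(st['eef_rot'])[0].round(3),st['tcp_pos'])
s=snap('wrist','w2.png'); print(proj(s,[482.4,-310.8,89]))
E
```

```text
time_s: 0.62
tcp_pos: [401.6, -478.2, 194.0]
eef_rot: [-2.218, 0.006, 2.219]
wrist_force: [1.0, -0.3, -1.1]
finger_gap: 85.0
time_s: 1.03
tcp_pos: [468.3, -308.9, 194.4]
eef_rot: [-2.222, 0.0, 2.22]
wrist_force: [0.2, -0.6, -0.3]
finger_gap: 85.0
time_s: 1.2
tcp_pos: [468.2, -308.1, 194.2]
eef_rot: [2.22, 0.006, -2.22]
wrist_force: [-0.4, -0.2, -0.2]
finger_gap: 85.0
[[-0.     0.005 -1.   ]
 [ 0.001 -1.    -0.005]
 [-1.    -0.001  0.   ]] [ 468.22311075 -308.09105985  194.20804406]
[321.68966191 213.02707533]
```

View pics/w2.png

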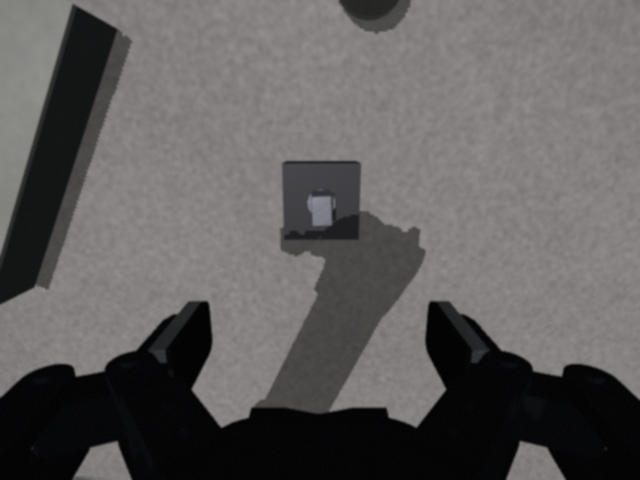

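The wrist view shows the stand centred near (321,200), with the pin head's bright top at about (322,210) and turned a few degrees. I'll measure it.

```bash
python3 - <<'E'
from h import *
s=load('w2'); g=cv2.cvtColor(s['pixels'],cv2.COLOR_RGB2GRAY)
print(g[188:232:3,306:342:2])
for th in (110,120,130,140,150):
    m=np.zeros_like(g); m[185:235,300:345]=g[185:235,300:345]>th; c=max(cv2.findContours(m,0,1)[0],key=cv2.contourArea); R=cv2.minAreaRect(c); P=[onz(s,*q,89)[:2].round(1) for q in cv2.boxPoints(R)]
    print(th,R,[np.linalg.norm(P[i]-P[i-1]).round(1) for i in range(2)],onz(s,*R[0],89)[:2].round(1))
E
```

```text
[[ 67  67  67  66  66  65  66  74  68  63  64  66  65  66  67  65  65  64]
 [ 65  66  64  57  53  53  58  60  58  54  52  51  59  64  65  65  65  64]
 [ 67  69  82  60  50  51  51  50  52  52  53  54  55  50  55  65  65  65]
 [ 66  91 118 108 114 119 121 121 120 120 120 122  99  70  71  65  65  64]
 [ 72 118 127 131 140 139 137 133 132 132 130 128 104  78 100  63  64  66]
 [ 76 121 124 129 136 134 132 130 130 128 126 125 107  75  98  65  64  64]
 [ 69 110 123 123 132 130 129 128 126 126 128 129 110  76  96  67  64  64]
 [ 65  86 117 122 130 128 126 125 127 129 127 125 111  65  49  56  63  63]
 [ 64  64  78 111 125 125 129 129 127 127 125 125 111  54  32  54  62  62]
 [ 63  63  64  99 128 128 127 125 125 124 125 126 115  52  32  53  63  61]
 [ 63  64  64  99 126 125 124 125 125 126 126 124 112  54  32  53  55  50]
 [ 63  64  63  94 124 124 125 126 126 123 122 120 111  69  42  36  33  30]
 [ 62  63  63  87 118 122 121 117 115 112 108 107 101  57  32  30  30  30]
 [ 62  61  61  62  63  62  61  61  61  61  56  38  31  30  30  29  29  30]
 [ 51  50  50  51  50  50  50  50  51  44  32  28  29  30  29  31  30  30]]
110 ((319.0, 210.5), (27.0, 22.0), 90.0) [np.float64(21.7), np.float64(17.2)] [ 484.4 -308.7]
120 ((318.5, 210.5), (27.0, 21.0), 90.0) [np.float64(21.7), np.float64(16.4)] [ 484.4 -308.3]
130 ((318.42645263671875, 200.0441436767578), (9.089425086975098, 15.77786922454834), 59.036251068115234) [np.float64(7.2), np.float64(12.4)] [ 492.7 -308.2]
140 ((314.0, 199.0), (0.0, 0.0), 0.0) [np.float64(0.0), np.float64(0.0)] [ 493.5 -304.7]Traceback (most recent call last):
  File "<stdin>", line 5, in <module>
ValueError: max() iterable argument is empty
```

The head's top face spans columns 312–331 and rows 195–225. That puts its centre at about (484.5, -311), and the 16 x 24 mm size agrees. Descending to grip.

```bash
python3 -m pendant '[{"gripper":8.5,"x":0.8,"y":-0.15,"z":-1,"wx":0,"wy":0,"wz":0},{"gripper":8.5,"x":0.8,"y":-0.15,"z":-2.5,"wx":0,"wy":0,"wz":0},{"gripper":8.5,"x":0,"y":0,"z":-2.5,"wx":0,"wy":0,"wz":0},{"gripper":8.5,"x":0,"y":0,"z":-2.5,"wx":0,"wy":0,"wz":0},{"gripper":8.5,"x":0,"y":0,"z":-2,"wx":0,"wy":0,"wz":0}]' 60; python3 -m pendant '[{"gripper":8.5,"x":0,"y":0,"z":-1.5,"wx":0,"wy":0,"wz":0},{"gripper":8.5,"x":0,"y":0,"z":-1.5,"wx":0,"wy":0,"wz":0},{"gripper":8.5,"x":0,"y":0,"z":-0.6,"wx":0,"wy":0,"wz":0},{"gripper":8.5,"x":0,"y":0,"z":0,"wx":0,"wy":0,"wz":0},{"gripper":8.5,"x":0,"y":0,"z":0,"wx":0,"wy":0,"wz":0}]'
```

```text
time_s: 1.67
tcp_pos: [482.2, -316.1, 86.9]
eef_rot: [-2.218, 0.005, 2.221]
wrist_force: [0.8, -0.3, 0.3]
finger_gap: 84.8
time_s: 2.08
tcp_pos: [482.8, -315.3, 53.0]
eef_rot: [-2.22, 0.004, 2.221]
wrist_force: [0.3, 0.2, -0.5]
finger_gap: 84.9
```

```bash
python3 -m pendant '[{"gripper":8.5,"x":0.1,"y":0.35,"z":0,"wx":0,"wy":0,"wz":0},{"gripper":5,"x":0,"y":0,"z":0,"wx":0,"wy":0,"wz":0},{"gripper":3,"x":0,"y":0,"z":0,"wx":0,"wy":0,"wz":0},{"gripper":1.2,"x":0,"y":0,"z":0,"wx":0,"wy":0,"wz":0},{"gripper":1.2,"x":0,"y":0,"z":0,"wx":0,"wy":0,"wz":0}]' 60; python3 -m pendant '[{"gripper":1.2,"x":0,"y":0,"z":0,"wx":0,"wy":0,"wz":0},{"gripper":1.2,"x":0,"y":0,"z":0,"wx":0,"wy":0,"wz":0},{"gripper":1.2,"x":0,"y":0,"z":0,"wx":0,"wy":0,"wz":0},{"gripper":1.2,"x":0,"y":0,"z":0,"wx":0,"wy":0,"wz":0},{"gripper":1.2,"x":0,"y":0,"z":0,"wx":0,"wy":0,"wz":0}]'
```

```text
time_s: 2.5
tcp_pos: [484.5, -310.6, 53.9]
eef_rot: [-2.222, 0.002, 2.22]
wrist_force: [-0.4, -0.6, 0.1]
finger_gap: 38.2
time_s: 2.92
tcp_pos: [484.0, -310.5, 53.3]
eef_rot: [-2.221, 0.001, 2.221]
wrist_force: [0.1, 0.6, 1.1]
finger_gap: 12.3
```

```bash
python3 -m pendant '[{"gripper":0.8,"x":0,"y":0,"z":0,"wx":0,"wy":0,"wz":0},{"gripper":0.8,"x":0,"y":0,"z":0,"wx":0,"wy":0,"wz":0},{"gripper":0.8,"x":0,"y":0,"z":0,"wx":0,"wy":0,"wz":0}]'
python3 - <<'E'
from h import *
snap('wrist','w3.png')
E
```

```text
time_s: 3.17
tcp_pos: [484.1, -310.5, 53.3]
eef_rot: [-2.221, 0.001, 2.221]
wrist_force: [0.5, -0.7, -0.0]
finger_gap: 8.0
```

View pics/w3.png

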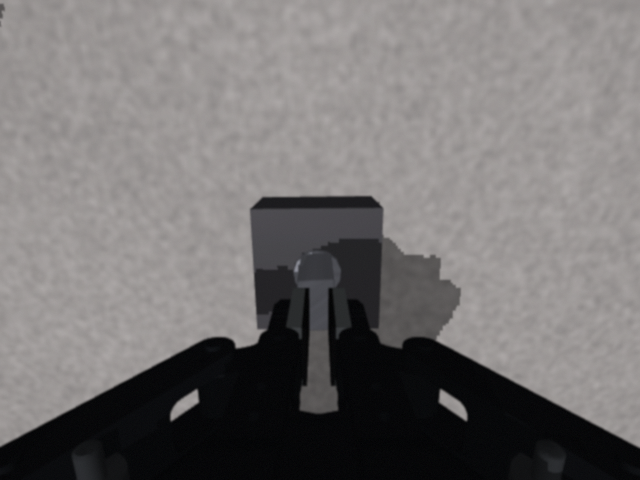

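```bash
python3 - <<'E'
from h import *
s=load('w3')
for z in (89,49):
  print(z,[proj(s,[484.5+a,-311+b,z]).round() for a in(-12,12) for b in (-8,8)])
print('collar',[proj(s,[484.5+a,-311+b,49]).round() for a,b in((-13,0),(13,0),(0,13),(0,-13))])
print('tcp',proj(s,[484.1,-310.5,53.3]),proj(s,[484.1,-310.5,72]),proj(s,[484.1+11,-310.5,72]))
t=snap('side','s3.png'); u,v=proj(t,[484,-311,70]).round().astype(int); print(u,v)
p=cv2.cvtColor(t['pixels'],cv2.COLOR_RGB2BGR)[v-45:v+30,u-50:u+50]; w=cv2.cvtColor(s['pixels'],cv2.COLOR_RGB2BGR)[190:350,220:420]
A=np.zeros((400,800,3),np.uint8)
a=cv2.resize(p,(400,300),interpolation=2);b=cv2.resize(w,(400,320),interpolation=2);A[:300,:400]=a;A[:320,400:]=b;cv2.imwrite('pics/v6.png',A)
E
```

```text
89 [array([337., 331.]), array([301., 331.]), array([338., 280.]), array([300., 280.])]
49 [array([334., 294.]), array([304., 294.]), array([334., 252.]), array([304., 252.])]
collar [array([319., 296.]), array([319., 250.]), array([295., 273.]), array([343., 273.])]
tcp [317.86330432 277.03236876] [317.81559849 291.0804236 ] [317.78934578 269.21377355]
438 177
```

View pics/v6.png

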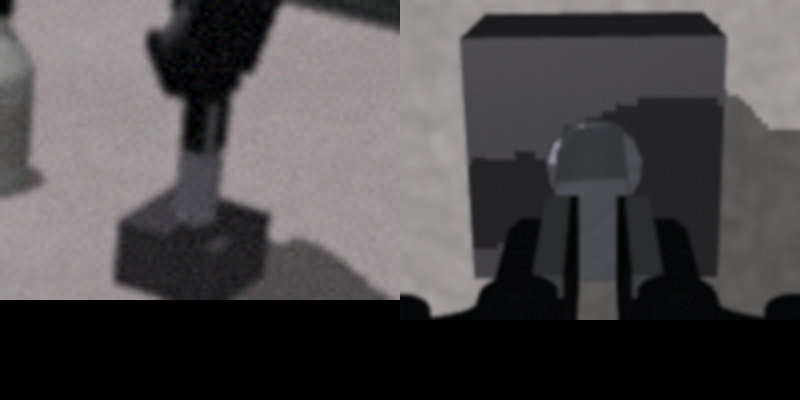

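The fingers closed above the head, not on it. Their tips cover the head's top corners and the gap reached 8 mm, so the real fingertips are near z≈90 while the reading says 53. I'll open slightly, go 25 mm lower, close and check.

```bash
python3 -m pendant '[{"gripper":4,"x":0,"y":0,"z":0,"wx":0,"wy":0,"wz":0},{"gripper":4,"x":0,"y":0,"z":0,"wx":0,"wy":0,"wz":0},{"gripper":4,"x":0,"y":0,"z":0,"wx":0,"wy":0,"wz":0},{"gripper":4,"x":0,"y":0,"z":0,"wx":0,"wy":0,"wz":0},{"gripper":4,"x":0,"y":0,"z":-0.5,"wx":0,"wy":0,"wz":0}]'; python3 -m pendant '[{"gripper":4,"x":0,"y":0,"z":-0.5,"wx":0,"wy":0,"wz":0},{"gripper":4,"x":0,"y":0,"z":-0.5,"wx":0,"wy":0,"wz":0},{"gripper":4,"x":0,"y":0,"z":-0.5,"wx":0,"wy":0,"wz":0},{"gripper":4,"x":0,"y":0,"z":-0.5,"wx":0,"wy":0,"wz":0},{"gripper":4,"x":0,"y":0,"z":0,"wx":0,"wy":0,"wz":0}]'
python3 -m pendant '[{"gripper":2,"x":0,"y":0,"z":0,"wx":0,"wy":0,"wz":0},{"gripper":0.8,"x":0,"y":0,"z":0,"wx":0,"wy":0,"wz":0},{"gripper":0.8,"x":0,"y":0,"z":0,"wx":0,"wy":0,"wz":0},{"gripper":0.8,"x":0,"y":0,"z":0,"wx":0,"wy":0,"wz":0},{"gripper":0.8,"x":0,"y":0,"z":0,"wx":0,"wy":0,"wz":0}]' 40
python3 - <<'E'
from h import *
s=snap('wrist','w7.png'); t=snap('side','s7.png'); u,v=438,177
p=cv2.cvtColor(t['pixels'],cv2.COLOR_RGB2BGR)[v-45:v+30,u-50:u+50]; w=cv2.cvtColor(s['pixels'],cv2.COLOR_RGB2BGR)[190:350,220:420]
A=np.zeros((400,800,3),np.uint8)
A[:300,:400]=cv2.resize(p,(400,300),interpolation=2);A[:320,400:]=cv2.resize(w,(400,320),interpolation=2);cv2.imwrite('pics/v7.png',A)
E
```

```text
time_s: 3.68
tcp_pos: [484.8, -311.0, 48.9]
eef_rot: [-2.223, 0.002, 2.219]
wrist_force: [0.4, -0.4, 0.2]
finger_gap: 40.2
time_s: 4.1
tcp_pos: [483.2, -310.0, 27.0]
eef_rot: [-2.218, 0.0, 2.223]
wrist_force: [0.1, 0.5, 0.1]
finger_gap: 40.0
time_s: 4.52
tcp_pos: [484.1, -310.5, 28.4]
eef_rot: [-2.221, 0.001, 2.221]
wrist_force: [0.0, 1.1, -0.5]
finger_gap: 15.3
```

View pics/v7.png

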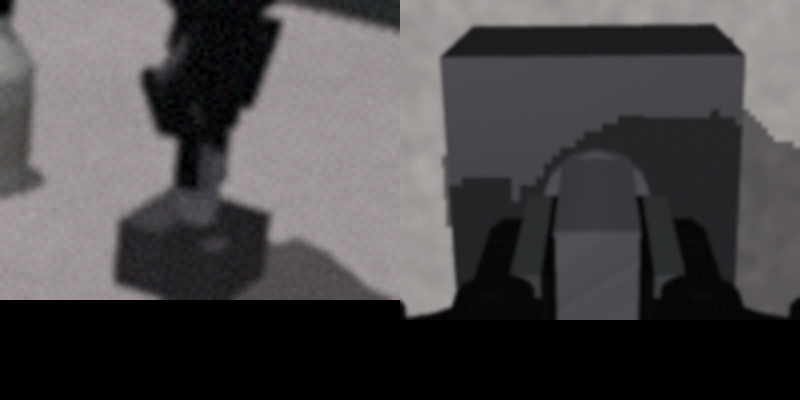

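Now the head is held (gap 15.3) but only by its upper part: the tips sit about 15 mm above the collar. I'll regrip 9 mm lower, then lift.

```bash
python3 -m pendant '[{"gripper":3,"x":0,"y":0,"z":0,"wx":0,"wy":0,"wz":0},{"gripper":3,"x":0,"y":0,"z":0,"wx":0,"wy":0,"wz":0},{"gripper":3,"x":0,"y":0,"z":-0.45,"wx":0,"wy":0,"wz":0},{"gripper":3,"x":0,"y":0,"z":-0.45,"wx":0,"wy":0,"wz":0},{"gripper":3,"x":0,"y":0,"z":0,"wx":0,"wy":0,"wz":0}]'
python3 -m pendant '[{"gripper":2,"x":0,"y":0,"z":0,"wx":0,"wy":0,"wz":0},{"gripper":0.8,"x":0,"y":0,"z":0,"wx":0,"wy":0,"wz":0},{"gripper":0.8,"x":0,"y":0,"z":0,"wx":0,"wy":0,"wz":0},{"gripper":0.8,"x":0,"y":0,"z":0,"wx":0,"wy":0,"wz":0},{"gripper":0.8,"x":0,"y":0,"z":0,"wx":0,"wy":0,"wz":0}]' 60
python3 -m pendant '[{"gripper":0.8,"x":0,"y":0,"z":0,"wx":0,"wy":0,"wz":0},{"gripper":0.8,"x":0,"y":0,"z":0.5,"wx":0,"wy":0,"wz":0},{"gripper":0.8,"x":0,"y":0,"z":1,"wx":0,"wy":0,"wz":0},{"gripper":0.8,"x":0,"y":0,"z":1.5,"wx":0,"wy":0,"wz":0},{"gripper":0.8,"x":0,"y":0,"z":1.5,"wx":0,"wy":0,"wz":0}]' 
python3 -m pendant '[{"gripper":0.8,"x":0,"y":0,"z":2,"wx":0,"wy":0,"wz":0},{"gripper":0.8,"x":0,"y":0,"z":2,"wx":0,"wy":0,"wz":0},{"gripper":0.8,"x":0,"y":0,"z":1,"wx":0,"wy":0,"wz":0},{"gripper":0.8,"x":0,"y":0,"z":0,"wx":0,"wy":0,"wz":0},{"gripper":0.8,"x":0,"y":0,"z":0,"wx":0,"wy":0,"wz":0}]' 
python3 - <<'E'
from h import *
st=r.get_state(); print(st['tcp_pos'],st['wrist_force'],st['finger_gap'])
s=load('top0')
print('stopper',onz(s,336,181,92))
E
```

```text
time_s: 5.03
tcp_pos: [483.5, -310.1, 18.4]
eef_rot: [-2.219, 0.0, 2.222]
wrist_force: [-1.0, 0.3, 0.5]
finger_gap: 29.6
time_s: 5.45
tcp_pos: [484.0, -310.4, 19.2]
eef_rot: [-2.221, 0.001, 2.221]
wrist_force: [-0.4, -0.9, -1.2]
finger_gap: 15.1
time_s: 5.87
tcp_pos: [483.8, -310.4, 65.3]
eef_rot: [-2.22, 0.001, 2.221]
wrist_force: [-0.5, -0.4, -1.5]
finger_gap: 15.4
time_s: 6.28
tcp_pos: [484.3, -310.6, 114.9]
eef_rot: [-2.223, 0.002, 2.22]
wrist_force: [0.4, -0.4, -1.5]
finger_gap: 15.3
[ 484.34917585 -310.59899056  114.94621419] [ 0.35218637 -0.35685345 -1.48875117] 15.289773079590429
stopper [678.77802964  43.32603108  92.        ]
```

The pin is lifted (weight change about 0.9 N, gap 15.3). The pin tip is about TCP z + 2 mm. Moving to look at the slot closely.

```bash
python3 -m pendant '[{"gripper":0.8,"x":0.5,"y":2.8,"z":0,"wx":0,"wy":0,"wz":0},{"gripper":0.8,"x":0.5,"y":3.4,"z":0,"wx":0,"wy":0,"wz":0},{"gripper":0.8,"x":0.5,"y":3.4,"z":0,"wx":0,"wy":0,"wz":0},{"gripper":0.8,"x":0.5,"y":3.4,"z":0,"wx":0,"wy":0,"wz":0},{"gripper":0.8,"x":0.5,"y":3.4,"z":0,"wx":0,"wy":0,"wz":0}]'
python3 -m pendant '[{"gripper":0.8,"x":0.5,"y":3.4,"z":0,"wx":0,"wy":0,"wz":0},{"gripper":0.8,"x":0.5,"y":3.4,"z":0,"wx":0,"wy":0,"wz":0},{"gripper":0.8,"x":0.5,"y":3.4,"z":0,"wx":0,"wy":0,"wz":0},{"gripper":0.8,"x":0.5,"y":3.4,"z":0,"wx":0,"wy":0,"wz":0},{"gripper":0.8,"x":0.5,"y":2.4,"z":0,"wx":0,"wy":0,"wz":0}]' 
python3 -m pendant '[{"gripper":0.8,"x":0,"y":0,"z":0,"wx":0,"wy":0,"wz":0},{"gripper":0.8,"x":0,"y":0,"z":0,"wx":0,"wy":0,"wz":0},{"gripper":0.8,"x":0,"y":0,"z":0,"wx":0,"wy":0,"wz":0}]' 
python3 - <<'E'
from h import *
st=r.get_state(); print(st['tcp_pos'],st['joint_pos'])
s=snap('wrist','w8.png')
for p in ([517,42.7,70],[606.4,-2.1,70]): print(proj(s,p))
E
```

```text
time_s: 6.7
tcp_pos: [507.9, -144.8, 112.9]
eef_rot: [-2.217, 0.001, 2.223]
wrist_force: [-0.1, 0.2, 0.1]
finger_gap: 14.9
time_s: 7.12
tcp_pos: [532.8, 17.4, 112.9]
eef_rot: [2.217, 0.004, -2.224]
wrist_force: [0.2, -0.5, -0.9]
finger_gap: 15.5
time_s: 7.37
tcp_pos: [533.0, 12.7, 113.3]
eef_rot: [-2.218, 0.003, 2.224]
wrist_force: [0.8, 0.0, -0.9]
finger_gap: 15.2
[532.95112217  12.72804367 113.29320861] [-0.21951102  0.47414831  0.14726577  2.10903502 -0.12336351  0.56886363
 -1.55624279]
[271.92831595 276.24548672]
[343.10634732 132.66705769]
```

View pics/w8.png

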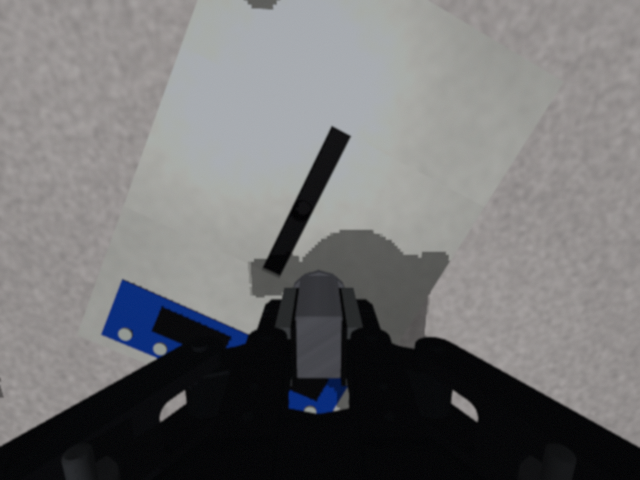

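The whole slot is visible from (341,131) to (272,270), with a faint dark disc at about (303,207) that may be the hole. I'll measure both.

```bash
python3 - <<'E'
from h import *
s=load('w8'); g=cv2.cvtColor(s['pixels'],cv2.COLOR_RGB2GRAY)
m=np.zeros_like(g); m[115:280,255:360]=g[115:280,255:360]<65
c=max(cv2.findContours(m,0,1)[0],key=cv2.contourArea); P=np.array([onz(s,*q[0],70)[:2] for q in c],np.float32)
R=cv2.minAreaRect(P); b=cv2.boxPoints(R); print(R, b.round(1))
# axis
e=sorted([(b[i]+b[(i+1)%4])/2 for i in range(4) ],key=lambda p:p[0]); pk,fr=e[0],e[-1]; d=(fr-pk)/np.linalg.norm(fr-pk); print('park',pk,'far',fr,'dir',d,np.linalg.norm(fr-pk))
# profile at carriage top
n=np.array([-d[1],d[0]])
for a in range(24,86,2):
    v=[]
    for o in (-2,-1,0,1,2):
        u=proj(s,[*(pk+d*a+n*o),64.5]); v.append(cv2.getRectSubPix(s['pixels'].astype(np.float32).mean(2).astype(np.float32),(1,1),(float(u[0]),float(u[1])))[0,0])
    print(a,np.mean(v).round(1),end=' | ')
E
```

```text
((563.1450805664062, 21.266597747802734), (12.91854476928711, 98.37113189697266), 62.877296447753906) [[516.4  37.9]
 [604.   -6.9]
 [609.9   4.6]
 [522.3  49.4]]
park [519.36835   43.690178] far [606.9218     -1.1569824] dir [ 0.89003223 -0.45589766] 98.37112
24 14.7 | 26 14.5 | 28 14.6 | 30 15.0 | 32 14.5 | 34 15.3 | 36 15.4 | 38 9.9 | 40 3.9 | 42 4.7 | 44 15.1 | 46 17.2 | 48 17.1 | 50 16.1 | 52 14.5 | 54 17.6 | 56 16.7 | 58 17.6 | 60 17.6 | 62 17.1 | 64 17.6 | 66 17.3 | 68 17.9 | 70 17.9 | 72 17.8 | 74 18.1 | 76 17.8 | 78 18.6 | 80 18.0 | 82 18.4 | 84 18.0 |
```

```bash
python3 - <<'E'
from h import *
s=load('w8'); T=np.array([532.95,12.73,113.29]); g=cv2.cvtColor(s['pixels'],cv2.COLOR_RGB2GRAY)
tip=T+[0,0,1.8]
for a in(12,-12): print([proj(s,tip+[a,b,68]).round(1) for b in (8,-8)])
print('collar front',proj(s,tip+[13,0,28]), proj(s,tip+[0,0,0]))
print(g[262:330:3,318]); print(g[366:390:2,318]); print(g[345,288:352:2])
print('target a=60 delta', np.array([563.1,21.3])+10*np.array([.890,-.456])-T[:2])
E
```

```text
[array([293.6, 319. ]), array([342. , 318.9])]
[array([295. , 381.3]), array([340.8, 381.3])]
collar front [317.8387775  273.71330518] [317.88714233 278.35321702]
[90 88 86 57 72 56 55 55 54 55 54 55 55 55 54 55 56 54 64 74 74 72 72]
[72 74 74 74 72 67 34  9  8  7  8 10]
[ 6  6  7  8 39 71 71 70 70 71 70 69 69 69 69 71 72 73 73 73 71 72 72 72
 72 71 58 12  8  9  6  4]
target a=60 delta [39.05  4.01]
```

The pin axis is about 1.2 mm ahead of the TCP in x. Next I'll go over the slot about 60 mm from its keypad end and stop with the tip just above the deck.

```bash
python3 -m pendant '[{"gripper":0.8,"x":1.3,"y":0.14,"z":0,"wx":0,"wy":0,"wz":0},{"gripper":0.8,"x":1.3,"y":0.14,"z":0,"wx":0,"wy":0,"wz":0},{"gripper":0.8,"x":1.2,"y":0.14,"z":-1,"wx":0,"wy":0,"wz":0},{"gripper":0.8,"x":0,"y":0,"z":-1.5,"wx":0,"wy":0,"wz":0},{"gripper":0.8,"x":0,"y":0,"z":-1,"wx":0,"wy":0,"wz":0}]'
python3 -m pendant '[{"gripper":0.8,"x":0,"y":0,"z":0,"wx":0,"wy":0,"wz":0},{"gripper":0.8,"x":0,"y":0,"z":0,"wx":0,"wy":0,"wz":0},{"gripper":0.8,"x":0,"y":0,"z":0,"wx":0,"wy":0,"wz":0}]' 
python3 - <<'E'
from h import *
st=r.get_state(); print(st['tcp_pos'])
p=[]
s=snap('wrist','w9.png')
for i in range(4): r.snapshot('wrist'); p.append(r.get_state()['tcp_pos'])
print(np.array(p).round(1)); T=np.mean(p,0); tip=T[:2]+[1.2,-.2]; C=np.array([563.1,21.3]); d=np.array([.890,-.456]); q=tip-C; print('a',50+q@d,'off',q@[.456,.890])
cv2.imwrite('pics/v9.png',cv2.resize(cv2.cvtColor(s['pixels'],cv2.COLOR_RGB2BGR)[180:400,200:440],None,fx=2.5,fy=2.5,interpolation=2))
E
```

```text
time_s: 7.83
tcp_pos: [572.2, 15.6, 78.3]
eef_rot: [-2.219, 0.006, 2.22]
wrist_force: [-0.8, 0.6, -0.9]
finger_gap: 15.1
time_s: 8.08
tcp_pos: [571.6, 16.8, 79.4]
eef_rot: [-2.22, 0.003, 2.221]
wrist_force: [-0.8, 0.3, -1.6]
finger_gap: 15.1
[571.5697068   16.78187783  79.41770641]
[[572.2  17.3  79.9]
 [572.4  17.5  80. ]
 [572.4  17.6  80. ]
 [572.3  17.7  79.9]]
a 61.09473445931123 off 1.2262014178938214
```

View pics/v9.png

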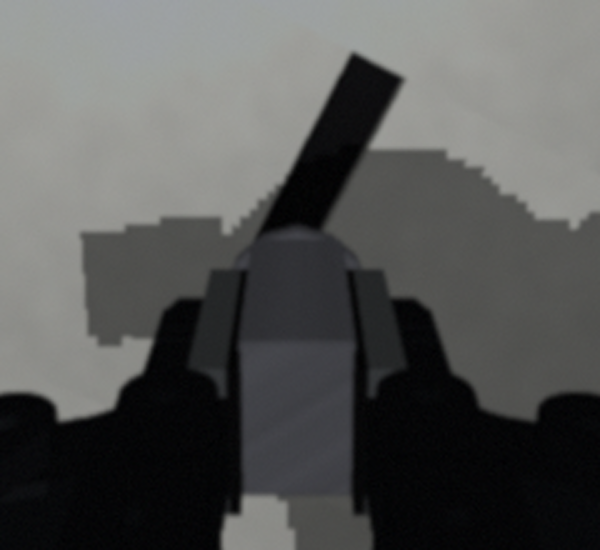

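```bash
python3 - <<'E'
from h import *
s=load('w9'); g=cv2.cvtColor(s['pixels'],cv2.COLOR_RGB2GRAY)
M=[]
for v in range(212,266,2):
    row=g[v,285:375].astype(int)<50; k=np.where(row)[0]
    if len(k)==0: continue
    l,rr=onz(s,285+k[0]-.5,v,70)[:2],onz(s,285+k[-1]+.5,v,70)[:2]; M.append((l+rr)/2)
M=np.array(M); vx,vy,x0,y0=cv2.fitLine(M.astype(np.float32),2,0,.01,.01).ravel(); print(M[0],M[-1],'dir',vx,vy)
dn=np.array([.890,-.456]); n=np.array([.456,.890])
print('center offset vs old', (M-[563.1,21.3])@n)
T=np.array([572.3,17.5,79.9]); tip=T+[0,0,1.8]
for a in(12,-12): print([proj(s,tip+[a,b,68]).round(1) for b in (8,-8)])
print('collar front',proj(s,tip+[13,0,28]))
print(g[260:325:3,318]); print(g[366:390:2,318]); print(g[345,288:352:2])
E
```

```text
[604.40709036   1.4437009 ] [575.61852821  15.92623295] dir 0.8928792 -0.4502963
center offset vs old [1.16392701 0.89363864 1.09209283 1.05601261 1.01982298 0.74767399
 0.94711349 0.91059263 0.87396035 0.83721613 0.80035946 1.00142194
 0.9647042  0.92787357 0.65179795 0.61437123 0.57682892 0.53917047
 0.74200882 0.70448983 0.66685423 0.87082345 0.83332981 0.7957191
 1.00084603 0.96337988 0.92579618]
[array([291.2, 317.2]), array([339.8, 317.1])]
[array([292.7, 380.1]), array([338.9, 380. ])]
collar front [316.16843839 272.37057536]
[ 5  5  2 18 56 61 49 49 48 49 50 49 49 49 49 50 50 50 52 64 68 67]
[67 68 69 68 65 64 70 78 78 78 78 78]
[ 6  6  5  7 35 65 66 65 66 64 65 63 64 63 64 65 66 67 67 67 66 65 65 67
 65 66 51 10  7  4  4  7]
```

The pin is within about 0.5 mm of the slot's centre line, about 61 mm from the keypad end. Descending gently.

```bash
python3 -m pendant '[{"gripper":0.8,"x":0,"y":0,"z":-0.4,"wx":0,"wy":0,"wz":0},{"gripper":0.8,"x":0,"y":0,"z":-0.4,"wx":0,"wy":0,"wz":0},{"gripper":0.8,"x":0,"y":0,"z":-0.2,"wx":0,"wy":0,"wz":0},{"gripper":0.8,"x":0,"y":0,"z":-0.1,"wx":0,"wy":0,"wz":0},{"gripper":0.8,"x":0,"y":0,"z":0,"wx":0,"wy":0,"wz":0}]'
python3 -m pendant '[{"gripper":0.8,"x":0,"y":0,"z":-0.1,"wx":0,"wy":0,"wz":0},{"gripper":0.8,"x":0,"y":0,"z":-0.1,"wx":0,"wy":0,"wz":0},{"gripper":0.8,"x":0,"y":0,"z":0,"wx":0,"wy":0,"wz":0}]' 
python3 -m pendant '[{"gripper":0.8,"x":0,"y":0,"z":-0.1,"wx":0,"wy":0,"wz":0},{"gripper":0.8,"x":0,"y":0,"z":0,"wx":0,"wy":0,"wz":0}]'
```

```text
time_s: 8.75
tcp_pos: [571.7, 17.7, 67.8]
eef_rot: [-2.22, 0.001, 2.222]
wrist_force: [0.6, -0.7, -1.0]
finger_gap: 15.2
time_s: 9.0
tcp_pos: [572.0, 17.7, 66.1]
eef_rot: [-2.221, 0.001, 2.221]
wrist_force: [-0.2, -0.5, -1.8]
finger_gap: 15.0
time_s: 9.17
tcp_pos: [572.0, 17.7, 65.2]
eef_rot: [-2.221, 0.001, 2.221]
wrist_force: [0.3, 0.4, -0.8]
finger_gap: 15.4
```

```bash
for i in 1; do python3 -m pendant '[{"gripper":0.8,"x":0,"y":0,"z":-0.1,"wx":0,"wy":0,"wz":0},{"gripper":0.8,"x":0,"y":0,"z":0,"wx":0,"wy":0,"wz":0}]'; done
python3 -m pendant '[{"gripper":0.8,"x":0,"y":0,"z":-0.1,"wx":0,"wy":0,"wz":0},{"gripper":0.8,"x":0,"y":0,"z":0,"wx":0,"wy":0,"wz":0}]'
python3 -m pendant '[{"gripper":0.8,"x":0,"y":0,"z":-0.05,"wx":0,"wy":0,"wz":0},{"gripper":0.8,"x":0,"y":0,"z":0,"wx":0,"wy":0,"wz":0}]'
python3 -m pendant '[{"gripper":0.8,"x":0,"y":0,"z":-0.05,"wx":0,"wy":0,"wz":0},{"gripper":0.8,"x":0,"y":0,"z":0,"wx":0,"wy":0,"wz":0}]'
```

```text
time_s: 9.33
tcp_pos: [572.0, 17.7, 64.2]
eef_rot: [-2.221, 0.001, 2.221]
wrist_force: [0.3, -0.0, -0.9]
finger_gap: 15.0
time_s: 9.5
tcp_pos: [572.0, 17.7, 63.2]
eef_rot: [-2.221, 0.001, 2.221]
wrist_force: [-0.3, 0.2, -1.7]
finger_gap: 15.0
time_s: 9.67
tcp_pos: [572.0, 17.7, 62.7]
eef_rot: [-2.221, 0.001, 2.221]
wrist_force: [-0.0, -0.1, -0.9]
finger_gap: 14.8
time_s: 9.83
tcp_pos: [572.1, 17.6, 62.5]
eef_rot: [-2.221, 0.001, 2.221]
wrist_force: [-0.4, -0.5, -0.0]
finger_gap: 15.0
```

```bash

python3 -m pendant '[{"gripper":0.8,"x":0,"y":0,"z":-0.05,"wx":0,"wy":0,"wz":0},{"gripper":0.8,"x":0,"y":0,"z":0,"wx":0,"wy":0,"wz":0}]'
python3 -m pendant '[{"gripper":0.8,"x":0,"y":0,"z":-0.05,"wx":0,"wy":0,"wz":0},{"gripper":0.8,"x":0,"y":0,"z":0,"wx":0,"wy":0,"wz":0}]'
```

```text
time_s: 10.0
tcp_pos: [572.2, 17.7, 62.4]
eef_rot: [-2.221, 0.001, 2.221]
wrist_force: [-1.3, 1.0, 4.8]
finger_gap: 15.2
time_s: 10.17
tcp_pos: [572.3, 17.7, 62.4]
eef_rot: [-2.221, 0.001, 2.22]
wrist_force: [-1.9, 0.4, 8.6]
finger_gap: 15.2
```

Contact is at TCP z 62.4, so the tip is on the carriage as expected. Easing to about 5 N and sliding towards the keypad.

```bash

python3 -m pendant '[{"gripper":0.8,"x":0,"y":0,"z":0.05,"wx":0,"wy":0,"wz":0},{"gripper":0.8,"x":-0.18,"y":0.09,"z":0,"wx":0,"wy":0,"wz":0},{"gripper":0.8,"x":-0.18,"y":0.09,"z":0,"wx":0,"wy":0,"wz":0}]'
python3 -m pendant '[{"gripper":0.8,"x":-0.18,"y":0.09,"z":0,"wx":0,"wy":0,"wz":0},{"gripper":0.8,"x":-0.18,"y":0.09,"z":0,"wx":0,"wy":0,"wz":0}]'
python3 -m pendant '[{"gripper":0.8,"x":-0.18,"y":0.09,"z":0,"wx":0,"wy":0,"wz":0},{"gripper":0.8,"x":-0.18,"y":0.09,"z":0,"wx":0,"wy":0,"wz":0}]'
```

```text
time_s: 10.42
tcp_pos: [570.7, 18.8, 62.5]
eef_rot: [-2.226, 0.003, 2.216]
wrist_force: [2.7, -1.2, 2.8]
finger_gap: 14.9
time_s: 10.58
tcp_pos: [566.9, 21.0, 62.5]
eef_rot: [-2.225, 0.002, 2.216]
wrist_force: [2.3, -1.4, 5.1]
finger_gap: 15.3
time_s: 10.75
tcp_pos: [562.4, 23.2, 62.2]
eef_rot: [-2.223, 0.001, 2.218]
wrist_force: [2.6, -0.2, 3.0]
finger_gap: 15.5
```

```bash

python3 -m pendant '[{"gripper":0.8,"x":-0.13,"y":0.07,"z":0,"wx":0,"wy":0,"wz":0},{"gripper":0.8,"x":-0.13,"y":0.07,"z":0,"wx":0,"wy":0,"wz":0}]'
python3 -m pendant '[{"gripper":0.8,"x":-0.13,"y":0.07,"z":0,"wx":0,"wy":0,"wz":0},{"gripper":0.8,"x":0,"y":0,"z":0,"wx":0,"wy":0,"wz":0}]'
python3 -m pendant '[{"gripper":0.8,"x":-0.1,"y":0.05,"z":0,"wx":0,"wy":0,"wz":0},{"gripper":0.8,"x":0,"y":0,"z":0,"wx":0,"wy":0,"wz":0}]'
python3 -m pendant '[{"gripper":0.8,"x":-0.1,"y":0.05,"z":0,"wx":0,"wy":0,"wz":0},{"gripper":0.8,"x":0,"y":0,"z":0,"wx":0,"wy":0,"wz":0}]'
```

```text
time_s: 10.92
tcp_pos: [556.6, 24.9, 60.9]
eef_rot: [-2.217, 0.001, 2.225]
wrist_force: [2.0, -0.7, -0.1]
finger_gap: 15.1
time_s: 11.08
tcp_pos: [556.5, 25.1, 61.3]
eef_rot: [-2.22, 0.002, 2.223]
wrist_force: [1.6, -1.9, -0.7]
finger_gap: 15.6
time_s: 11.25
tcp_pos: [556.3, 25.4, 61.6]
eef_rot: [-2.221, 0.002, 2.221]
wrist_force: [2.8, -1.8, -1.2]
finger_gap: 15.1
time_s: 11.42
tcp_pos: [555.0, 26.3, 62.0]
eef_rot: [-2.22, 0.001, 2.222]
wrist_force: [-1.1, -0.2, 4.5]
finger_gap: 15.2
```

The tip dropped slightly around x≈556.5 (no vertical load, a sideways wall force), then rode up over the rim. Backing up about 3 mm along the slot and lowering.

```bash

python3 -m pendant '[{"gripper":0.8,"x":0.13,"y":-0.07,"z":0,"wx":0,"wy":0,"wz":0},{"gripper":0.8,"x":0.09,"y":-0.04,"z":0,"wx":0,"wy":0,"wz":0},{"gripper":0.8,"x":0,"y":0,"z":0,"wx":0,"wy":0,"wz":0}]'
python3 -m pendant '[{"gripper":0.8,"x":0,"y":0,"z":-0.05,"wx":0,"wy":0,"wz":0},{"gripper":0.8,"x":0,"y":0,"z":0,"wx":0,"wy":0,"wz":0}]'
python3 -m pendant '[{"gripper":0.8,"x":0,"y":0,"z":-0.05,"wx":0,"wy":0,"wz":0},{"gripper":0.8,"x":0,"y":0,"z":0,"wx":0,"wy":0,"wz":0}]'
```

```text
time_s: 11.67
tcp_pos: [555.1, 26.3, 62.0]
eef_rot: [-2.215, -0.001, 2.226]
wrist_force: [-2.2, 0.4, 6.4]
finger_gap: 15.2
time_s: 11.83
tcp_pos: [555.1, 26.3, 61.8]
eef_rot: [-2.215, -0.001, 2.226]
wrist_force: [-2.3, 0.1, 9.9]
finger_gap: 15.1
time_s: 12.0
tcp_pos: [555.2, 26.3, 61.7]
eef_rot: [-2.215, -0.001, 2.226]
wrist_force: [-3.9, 0.6, 12.1]
finger_gap: 14.8
```

```bash

python3 -m pendant '[{"gripper":0.8,"x":0,"y":0,"z":0.1,"wx":0,"wy":0,"wz":0},{"gripper":0.8,"x":0,"y":0,"z":0,"wx":0,"wy":0,"wz":0},{"gripper":0.8,"x":0,"y":0,"z":0,"wx":0,"wy":0,"wz":0}]'
python3 -m pendant '[{"gripper":0.8,"x":0,"y":0,"z":0.1,"wx":0,"wy":0,"wz":0},{"gripper":0.8,"x":0,"y":0,"z":0,"wx":0,"wy":0,"wz":0},{"gripper":0.8,"x":0,"y":0,"z":0,"wx":0,"wy":0,"wz":0}]'
```

```text
time_s: 12.25
tcp_pos: [555.1, 26.3, 62.0]
eef_rot: [-2.215, -0.001, 2.226]
wrist_force: [-3.6, 0.4, 6.7]
finger_gap: 14.9
time_s: 12.5
tcp_pos: [556.9, 25.3, 62.4]
eef_rot: [-2.22, 0.001, 2.222]
wrist_force: [0.3, -0.6, -1.5]
finger_gap: 15.5
```

```bash

python3 -m pendant '[{"gripper":0.8,"x":0.07,"y":-0.04,"z":0,"wx":0,"wy":0,"wz":0},{"gripper":0.8,"x":0,"y":0,"z":-0.05,"wx":0,"wy":0,"wz":0},{"gripper":0.8,"x":0,"y":0,"z":0,"wx":0,"wy":0,"wz":0}]'
python3 -m pendant '[{"gripper":0.8,"x":0,"y":0,"z":-0.05,"wx":0,"wy":0,"wz":0},{"gripper":0.8,"x":0,"y":0,"z":0,"wx":0,"wy":0,"wz":0}]'
python3 -m pendant '[{"gripper":0.8,"x":0,"y":0,"z":-0.05,"wx":0,"wy":0,"wz":0},{"gripper":0.8,"x":0,"y":0,"z":0,"wx":0,"wy":0,"wz":0}]'
```

```text
time_s: 12.75
tcp_pos: [558.2, 24.5, 62.0]
eef_rot: [-2.22, 0.002, 2.221]
wrist_force: [0.8, -0.0, -0.9]
finger_gap: 15.1
time_s: 12.92
tcp_pos: [558.2, 24.6, 61.6]
eef_rot: [-2.22, 0.001, 2.221]
wrist_force: [0.1, -0.1, -1.6]
finger_gap: 14.8
time_s: 13.08
tcp_pos: [558.2, 24.7, 61.2]
eef_rot: [-2.221, 0.001, 2.221]
wrist_force: [-0.0, -0.4, -0.6]
finger_gap: 15.3
```

At z 61.2 there is no force, so the tip is in the hole. Lowering in small steps.

```bash

python3 -m pendant '[{"gripper":0.8,"x":0,"y":0,"z":-0.07,"wx":0,"wy":0,"wz":0},{"gripper":0.8,"x":0,"y":0,"z":-0.07,"wx":0,"wy":0,"wz":0},{"gripper":0.8,"x":0,"y":0,"z":0,"wx":0,"wy":0,"wz":0}]'
python3 -m pendant '[{"gripper":0.8,"x":0,"y":0,"z":-0.08,"wx":0,"wy":0,"wz":0},{"gripper":0.8,"x":0,"y":0,"z":-0.08,"wx":0,"wy":0,"wz":0},{"gripper":0.8,"x":0,"y":0,"z":0,"wx":0,"wy":0,"wz":0}]'
```

```text
time_s: 13.33
tcp_pos: [558.2, 24.7, 59.8]
eef_rot: [-2.221, 0.001, 2.221]
wrist_force: [1.0, 0.4, -1.2]
finger_gap: 15.4
time_s: 13.58
tcp_pos: [558.2, 24.7, 58.2]
eef_rot: [-2.221, 0.001, 2.221]
wrist_force: [0.2, -0.6, -1.0]
finger_gap: 15.1
```

```bash

python3 -m pendant '[{"gripper":0.8,"x":0,"y":0,"z":-0.15,"wx":0,"wy":0,"wz":0},{"gripper":0.8,"x":0,"y":0,"z":-0.15,"wx":0,"wy":0,"wz":0},{"gripper":0.8,"x":0,"y":0,"z":-0.1,"wx":0,"wy":0,"wz":0},{"gripper":0.8,"x":0,"y":0,"z":0,"wx":0,"wy":0,"wz":0}]'
python3 -m pendant '[{"gripper":0.8,"x":0,"y":0,"z":-0.15,"wx":0,"wy":0,"wz":0},{"gripper":0.8,"x":0,"y":0,"z":-0.15,"wx":0,"wy":0,"wz":0},{"gripper":0.8,"x":0,"y":0,"z":-0.1,"wx":0,"wy":0,"wz":0},{"gripper":0.8,"x":0,"y":0,"z":0,"wx":0,"wy":0,"wz":0}]'
python3 -m pendant '[{"gripper":0.8,"x":0,"y":0,"z":-0.15,"wx":0,"wy":0,"wz":0},{"gripper":0.8,"x":0,"y":0,"z":-0.1,"wx":0,"wy":0,"wz":0},{"gripper":0.8,"x":0,"y":0,"z":0,"wx":0,"wy":0,"wz":0}]'
```

```text
time_s: 13.92
tcp_pos: [558.1, 24.7, 54.0]
eef_rot: [-2.22, 0.001, 2.222]
wrist_force: [-0.7, -0.6, -1.6]
finger_gap: 15.5
time_s: 14.25
tcp_pos: [558.1, 24.7, 50.1]
eef_rot: [-2.22, 0.001, 2.221]
wrist_force: [0.5, -0.2, -0.8]
finger_gap: 14.8
time_s: 14.5
tcp_pos: [558.1, 24.7, 47.6]
eef_rot: [-2.22, 0.001, 2.221]
wrist_force: [-0.4, -0.2, -2.1]
finger_gap: 15.2
```

```bash

python3 -m pendant '[{"gripper":0.8,"x":0,"y":0,"z":-0.1,"wx":0,"wy":0,"wz":0},{"gripper":0.8,"x":0,"y":0,"z":-0.1,"wx":0,"wy":0,"wz":0},{"gripper":0.8,"x":0,"y":0,"z":-0.05,"wx":0,"wy":0,"wz":0},{"gripper":0.8,"x":0,"y":0,"z":0,"wx":0,"wy":0,"wz":0}]'
python3 -m pendant '[{"gripper":0.8,"x":0,"y":0,"z":-0.05,"wx":0,"wy":0,"wz":0},{"gripper":0.8,"x":0,"y":0,"z":-0.05,"wx":0,"wy":0,"wz":0},{"gripper":0.8,"x":0,"y":0,"z":0,"wx":0,"wy":0,"wz":0}]'
python3 -m pendant '[{"gripper":0.8,"x":0,"y":0,"z":-0.05,"wx":0,"wy":0,"wz":0},{"gripper":0.8,"x":0,"y":0,"z":0,"wx":0,"wy":0,"wz":0}]'
```

```text
time_s: 14.83
tcp_pos: [558.2, 24.7, 45.2]
eef_rot: [-2.221, 0.001, 2.221]
wrist_force: [0.3, -0.2, -1.6]
finger_gap: 15.3
time_s: 15.08
tcp_pos: [558.2, 24.7, 44.2]
eef_rot: [-2.221, 0.001, 2.221]
wrist_force: [0.2, -0.7, -1.3]
finger_gap: 15.1
time_s: 15.25
tcp_pos: [558.3, 24.7, 44.1]
eef_rot: [-2.221, 0.001, 2.221]
wrist_force: [-0.4, -0.3, 1.7]
finger_gap: 15.4
```

The collar is on the deck (z 44.1). Easing 0.3 mm and dragging towards the keypad.

```bash

python3 -m pendant '[{"gripper":0.8,"x":0,"y":0,"z":0.04,"wx":0,"wy":0,"wz":0},{"gripper":0.8,"x":-0.09,"y":0.045,"z":0,"wx":0,"wy":0,"wz":0},{"gripper":0.8,"x":-0.09,"y":0.045,"z":0,"wx":0,"wy":0,"wz":0}]'
python3 -m pendant '[{"gripper":0.8,"x":-0.09,"y":0.045,"z":0,"wx":0,"wy":0,"wz":0},{"gripper":0.8,"x":-0.09,"y":0.045,"z":0,"wx":0,"wy":0,"wz":0},{"gripper":0.8,"x":-0.09,"y":0.045,"z":0,"wx":0,"wy":0,"wz":0}]'
python3 -m pendant '[{"gripper":0.8,"x":-0.09,"y":0.045,"z":0,"wx":0,"wy":0,"wz":0},{"gripper":0.8,"x":-0.09,"y":0.045,"z":0,"wx":0,"wy":0,"wz":0},{"gripper":0.8,"x":-0.09,"y":0.045,"z":0,"wx":0,"wy":0,"wz":0}]'
```

```text
time_s: 15.5
tcp_pos: [557.9, 25.0, 44.3]
eef_rot: [-2.224, 0.002, 2.218]
wrist_force: [2.4, -1.9, -2.6]
finger_gap: 15.2
time_s: 15.75
tcp_pos: [557.7, 25.0, 44.6]
eef_rot: [-2.23, 0.005, 2.213]
wrist_force: [6.9, -5.7, -5.8]
finger_gap: 15.2
time_s: 16.0
tcp_pos: [555.9, 25.9, 44.7]
eef_rot: [-2.231, 0.006, 2.211]
wrist_force: [7.3, -4.6, -6.1]
finger_gap: 15.5
```

```bash

python3 -m pendant '[{"gripper":0.8,"x":-0.14,"y":0.07,"z":0,"wx":0,"wy":0,"wz":0},{"gripper":0.8,"x":-0.14,"y":0.07,"z":0,"wx":0,"wy":0,"wz":0},{"gripper":0.8,"x":-0.14,"y":0.07,"z":0,"wx":0,"wy":0,"wz":0},{"gripper":0.8,"x":-0.14,"y":0.07,"z":0,"wx":0,"wy":0,"wz":0},{"gripper":0.8,"x":-0.14,"y":0.07,"z":0,"wx":0,"wy":0,"wz":0}]'
python3 -m pendant '[{"gripper":0.8,"x":-0.14,"y":0.07,"z":0,"wx":0,"wy":0,"wz":0},{"gripper":0.8,"x":-0.14,"y":0.07,"z":0,"wx":0,"wy":0,"wz":0},{"gripper":0.8,"x":-0.14,"y":0.07,"z":0,"wx":0,"wy":0,"wz":0},{"gripper":0.8,"x":-0.14,"y":0.07,"z":0,"wx":0,"wy":0,"wz":0},{"gripper":0.8,"x":-0.14,"y":0.07,"z":0,"wx":0,"wy":0,"wz":0}]'
```

```text
time_s: 16.42
tcp_pos: [548.9, 29.4, 44.7]
eef_rot: [-2.231, 0.006, 2.211]
wrist_force: [7.3, -5.0, -5.7]
finger_gap: 15.2
time_s: 16.83
tcp_pos: [541.9, 33.0, 44.7]
eef_rot: [-2.231, 0.006, 2.211]
wrist_force: [7.2, -4.8, -5.7]
finger_gap: 15.3
```

```bash

python3 -m pendant '[{"gripper":0.8,"x":-0.14,"y":0.07,"z":0,"wx":0,"wy":0,"wz":0},{"gripper":0.8,"x":-0.14,"y":0.07,"z":0,"wx":0,"wy":0,"wz":0},{"gripper":0.8,"x":-0.14,"y":0.07,"z":0,"wx":0,"wy":0,"wz":0},{"gripper":0.8,"x":-0.14,"y":0.07,"z":0,"wx":0,"wy":0,"wz":0},{"gripper":0.8,"x":-0.14,"y":0.07,"z":0,"wx":0,"wy":0,"wz":0}]'
python3 -m pendant '[{"gripper":0.8,"x":-0.14,"y":0.07,"z":0,"wx":0,"wy":0,"wz":0},{"gripper":0.8,"x":-0.14,"y":0.07,"z":0,"wx":0,"wy":0,"wz":0},{"gripper":0.8,"x":-0.14,"y":0.07,"z":0,"wx":0,"wy":0,"wz":0},{"gripper":0.8,"x":-0.14,"y":0.07,"z":0,"wx":0,"wy":0,"wz":0}]'
python3 -m pendant '[{"gripper":0.8,"x":-0.09,"y":0.045,"z":0,"wx":0,"wy":0,"wz":0},{"gripper":0.8,"x":-0.09,"y":0.045,"z":0,"wx":0,"wy":0,"wz":0}]'
```

```text
time_s: 17.25
tcp_pos: [534.9, 36.5, 44.7]
eef_rot: [-2.231, 0.006, 2.211]
wrist_force: [6.5, -5.3, -7.1]
finger_gap: 14.9
time_s: 17.58
tcp_pos: [529.3, 39.3, 44.7]
eef_rot: [-2.231, 0.006, 2.211]
wrist_force: [6.1, -4.9, -6.1]
finger_gap: 15.3
time_s: 17.75
tcp_pos: [527.4, 40.3, 44.7]
eef_rot: [-2.231, 0.006, 2.211]
wrist_force: [6.8, -4.5, -5.9]
finger_gap: 15.3
```

```bash

python3 -m pendant '[{"gripper":0.8,"x":-0.09,"y":0.045,"z":0,"wx":0,"wy":0,"wz":0},{"gripper":0.8,"x":-0.09,"y":0.045,"z":0,"wx":0,"wy":0,"wz":0}]'
python3 -m pendant '[{"gripper":0.8,"x":-0.09,"y":0.045,"z":0,"wx":0,"wy":0,"wz":0},{"gripper":0.8,"x":-0.09,"y":0.045,"z":0,"wx":0,"wy":0,"wz":0}]'
python3 -m pendant '[{"gripper":0.8,"x":-0.09,"y":0.045,"z":0,"wx":0,"wy":0,"wz":0}]'
python3 -m pendant '[{"gripper":0.8,"x":-0.09,"y":0.045,"z":0,"wx":0,"wy":0,"wz":0}]'
```

```text
time_s: 17.92
tcp_pos: [525.7, 41.1, 44.7]
eef_rot: [-2.231, 0.006, 2.211]
wrist_force: [6.2, -5.9, -6.2]
finger_gap: 15.2
time_s: 18.08
tcp_pos: [523.9, 42.1, 44.7]
eef_rot: [-2.231, 0.006, 2.211]
wrist_force: [5.8, -5.8, -5.0]
finger_gap: 15.1
time_s: 18.17
tcp_pos: [523.0, 42.5, 44.7]
eef_rot: [-2.231, 0.006, 2.211]
wrist_force: [5.5, -4.2, -4.7]
finger_gap: 14.9
time_s: 18.25
tcp_pos: [522.7, 42.7, 44.8]
eef_rot: [-2.232, 0.006, 2.209]
wrist_force: [8.2, -6.9, -7.2]
finger_gap: 15.1
```

```bash

python3 -m pendant '[{"gripper":0.8,"x":-0.09,"y":0.045,"z":0,"wx":0,"wy":0,"wz":0},{"gripper":0.8,"x":0,"y":0,"z":0,"wx":0,"wy":0,"wz":0}]'
python3 -m pendant '[{"gripper":0.8,"x":-0.09,"y":0.045,"z":0,"wx":0,"wy":0,"wz":0},{"gripper":0.8,"x":0,"y":0,"z":0,"wx":0,"wy":0,"wz":0}]'
```

```text
time_s: 18.42
tcp_pos: [522.7, 42.7, 44.9]
eef_rot: [-2.234, 0.007, 2.207]
wrist_force: [8.7, -6.0, -7.0]
finger_gap: 15.6
time_s: 18.58
tcp_pos: [522.6, 42.8, 45.0]
eef_rot: [-2.236, 0.008, 2.206]
wrist_force: [10.0, -7.1, -7.7]
finger_gap: 15.6
```

The force rises with no further travel, so the carriage is at its stop. Relaxing the sideways load before release.

```bash

python3 -m pendant '[{"gripper":0.8,"x":0.15,"y":-0.075,"z":0,"wx":0,"wy":0,"wz":0},{"gripper":0.8,"x":0.15,"y":-0.075,"z":0,"wx":0,"wy":0,"wz":0},{"gripper":0.8,"x":0,"y":0,"z":0,"wx":0,"wy":0,"wz":0}]'
python3 -m pendant '[{"gripper":0.8,"x":0.15,"y":-0.075,"z":0,"wx":0,"wy":0,"wz":0},{"gripper":0.8,"x":0.09,"y":-0.045,"z":0,"wx":0,"wy":0,"wz":0},{"gripper":0.8,"x":0,"y":0,"z":0,"wx":0,"wy":0,"wz":0}]'
```

```text
time_s: 18.83
tcp_pos: [522.7, 42.7, 44.9]
eef_rot: [-2.229, 0.005, 2.212]
wrist_force: [4.6, -5.2, -2.8]
finger_gap: 15.3
time_s: 19.08
tcp_pos: [522.6, 42.6, 44.7]
eef_rot: [-2.224, 0.003, 2.217]
wrist_force: [3.9, -3.6, 1.3]
finger_gap: 15.1
```

```bash

python3 -m pendant '[{"gripper":0.8,"x":0.13,"y":-0.065,"z":0,"wx":0,"wy":0,"wz":0},{"gripper":0.8,"x":0.05,"y":-0.025,"z":0,"wx":0,"wy":0,"wz":0},{"gripper":0.8,"x":0,"y":0,"z":0,"wx":0,"wy":0,"wz":0}]'
python3 -m pendant '[{"gripper":1.7,"x":0,"y":0,"z":0,"wx":0,"wy":0,"wz":0},{"gripper":2.2,"x":0,"y":0,"z":0,"wx":0,"wy":0,"wz":0},{"gripper":3.0,"x":0,"y":0,"z":0,"wx":0,"wy":0,"wz":0},{"gripper":3.5,"x":0,"y":0,"z":0,"wx":0,"wy":0,"wz":0},{"gripper":3.5,"x":0,"y":0,"z":0,"wx":0,"wy":0,"wz":0}]' 20
python3 -m pendant '[{"gripper":3.5,"x":0,"y":0,"z":0.5,"wx":0,"wy":0,"wz":0},{"gripper":3.5,"x":0,"y":0,"z":1,"wx":0,"wy":0,"wz":0},{"gripper":3.5,"x":0,"y":0,"z":1.5,"wx":0,"wy":0,"wz":0},{"gripper":3.5,"x":0,"y":0,"z":2,"wx":0,"wy":0,"wz":0},{"gripper":3.5,"x":0,"y":0,"z":2,"wx":0,"wy":0,"wz":0}]'
python3 -m pendant '[{"gripper":3.5,"x":-1,"y":0,"z":2,"wx":0,"wy":0,"wz":0},{"gripper":3.5,"x":-1,"y":0,"z":2,"wx":0,"wy":0,"wz":0},{"gripper":3.5,"x":-1,"y":0,"z":2,"wx":0,"wy":0,"wz":0},{"gripper":3.5,"x":0,"y":0,"z":0,"wx":0,"wy":0,"wz":0},{"gripper":3.5,"x":0,"y":0,"z":0,"wx":0,"wy":0,"wz":0}]'
python3 - <<'E'
from h import *
s=snap('wrist','w10.png'); t=snap('side','s10.png')
C=np.array([563.1,21.3]); d=np.array([.890,-.456])
for a in (0,5,10): print(a,proj(s,[*(C+(a-50)*d),70]),proj(s,[*(C+(a-50)*d),114]))
A=np.zeros((480,800,3),np.uint8); u,v=proj(t,[521,41,90]).round().astype(int)
A[:,:560]=cv2.cvtColor(s['pixels'],cv2.COLOR_RGB2BGR)[:,40:600]
A[:240,560:]=cv2.resize(cv2.cvtColor(t['pixels'],cv2.COLOR_RGB2BGR)[v-40:v+40,u-40:u+40],(240,240),interpolation=2);cv2.imwrite('pics/v10.png',A)
E
```

```text
time_s: 19.33
tcp_pos: [522.6, 42.6, 44.2]
eef_rot: [-2.221, 0.001, 2.221]
wrist_force: [2.0, -2.7, 0.6]
finger_gap: 15.3
time_s: 19.75
tcp_pos: [521.7, 42.9, 44.0]
eef_rot: [-2.219, 0.0, 2.223]
wrist_force: [0.0, -0.2, -0.1]
finger_gap: 35.1
time_s: 20.17
tcp_pos: [522.3, 42.4, 115.5]
eef_rot: [-2.22, 0.002, 2.221]
wrist_force: [0.6, -0.6, 0.6]
finger_gap: 34.8
time_s: 20.58
tcp_pos: [493.2, 42.6, 175.9]
eef_rot: [-2.224, 0.0, 2.217]
wrist_force: [-0.3, -0.6, -1.0]
finger_gap: 35.0
0 [316.29584353 199.17518212] [315.88103583 208.81078021]
5 [319.19083545 193.51741943] [319.2809659  202.20947218]
10 [322.1100867  187.81224605] [322.71440044 195.54311184]
```

View pics/v10.png

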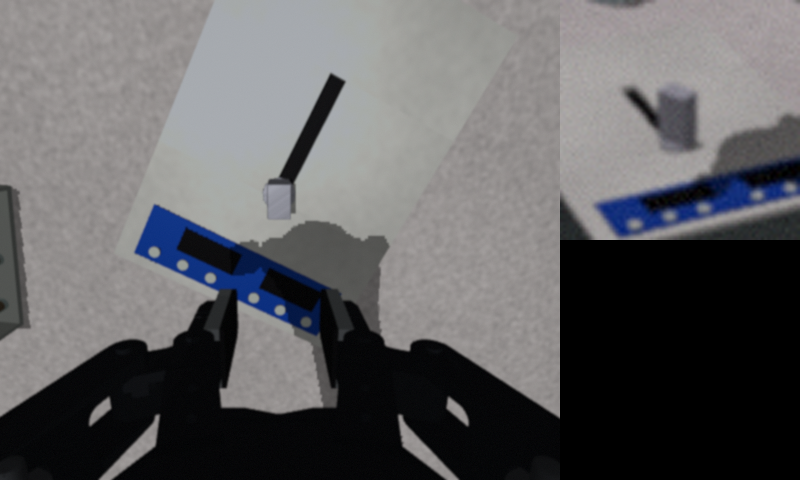

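The picture shows the pin upright and released at the keypad end of the slot. Its head top is at (319,202), against (319.3,202.2) predicted for 5 mm from the end with the collar down.

```bash
python3 -c "
from workcell import r
print(r.hand_in())"
```

```text
the job is handed in; nothing more can be done
None
```

I handed the job in with the pin standing upright and released in the carriage's hole, at the keypad end of the slot; no verdict came back. The robot clock read about 20.6 s at the last move, against the 72 s limit.

- **What I did:** I took the pin from its stand and put it through the slot about 61 mm from the keypad end. I slid it along the carriage until the tip dropped into the hole, about 45 mm from that end. With the collar on the deck, I dragged the carriage about 40 mm until it hit its stop. Then I eased off the sideways load and let go.
- **Last checks:** The final wrist picture puts the head top at pixel (319, 202). The prediction for 5 mm from the slot end with the collar down was (319.3, 202.2). The wrist force after release was about zero. The bottle and jar were not in the final close-ups, but the arm never went near them.
- **Forces:** The highest reading against the mixer or carriage was about 15 N, at the stop. While feeling for the hole, it reached about 13 N when the tip rode over the rim, above the intended 2–6 N.
- **What disagreed:**
  - The actual fingertips sat about 37 mm behind the reported TCP, so my first close was above the head. I regripped lower.
  - The first rows I sent were refused because every row needs all seven keys.
  - Estimates of the slot line from different poses differed by about 1 mm, within its clearance.

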